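Dock the cordless spice mill by its key

TASK

Put the green cordless spice mill on charge. It is leaning on its wooden rest: first stand it upright on the bare worktop and let go of it, then take it again from above, turn it so that its flat face (white mark on the cap) is on the side of the white mark on the grey charging dock, and seat it fully home in the dock. Do not knock over or shift the other things on the worktop.

Things in the scene. Friction and masses are not known exactly. Their poses are not given: they have to be found in the camera images.
- mill_center (a point): Cordless spice mill (green, black foot and cap), 82 mm long, 0.17 to 0.34 kg; this point is on its long axis, half-way. z runs from foot to cap. Arch section over the whole length: flat face on +x, 19 mm from the axis; two parallel flat sides at y = -23 and +23 mm; half-round nose of radius 23 mm on -x. The flat face has a button and a white stripe; a white mark on the cap shows its side.
- mill_key (a point): Point of the mill's underside at the middle of its flat face: 19 mm along the mill's x from the long axis, at foot level; axes as the mill's. The foot's edge is chamfered 3 mm. The mill is best gripped across its parallel sides, nearer the cap than the foot. At the start the mill leans on the rest, flat face down, foot at the low end, its long axis rising 25 degrees from level.
- dock_well (a point): Centre of the mouth of the dock's upright well, 30 mm above the worktop. The well is 16 mm deep and has the mill's arch section with 1.6 mm clearance all round and a 3 mm chamfer at the mouth: the mill fits one way round only. x points to the well's flat side (white mark on the rim), z up. A seated mill has its axes along these and its centre 25 mm above this point.
- dock_key (a point): Point on the well's floor, 14 mm above the worktop, where mill_key lies when the mill is seated: 19 mm along the dock's x from the well's axis. Axes as dock_well.
- dock: Grey charging dock, fixed, 75 x 77 mm, top 30 mm above the worktop; origin on the worktop below the well's centre, axes as dock_well.
- rest: Sloping wooden rest, fixed: 32 mm wide (the mill overhangs it by 7 mm each side), about 120 mm long, highest edge 58 mm; origin on the worktop under its middle. Its x axis points level towards its high end, where the mill's cap is; a lip about 8 mm high holds the foot at the low end. (In the room: a fridge close on the left, y over 0.5 m; a wall cupboard over x = 0.6 m and beyond, z over 0.5 m.)
- lemon_a: Bystander, loose: yellow lemon, 78 x 55 x 56 mm; origin at the centre of its underside.
- garlic: Bystander, loose: garlic bulb, 58 mm; origin at the centre of its underside.
- honey_jar: Bystander, loose: glass jar with a grey lid, 66 x 72 x 102 mm; origin at the centre of its underside.
- spice_1: Bystander, loose: glass spice jar with a red cap, 45 mm across, 106 mm high; origin at the centre of its underside.
- mug_blue: Bystander, loose: dark grey and white mug, 81 x 116 x 94 mm; origin at the centre of its underside.
- tomato_tin: Bystander, loose: red food tin, 75 mm across, 58 mm high; origin at the centre of its underside.
- salve_tin: Bystander, loose: small round pot with a red lid, 58 mm across, 50 mm high; origin at the centre of its underside.
Things that resemble listed ones, but are neither listed nor needed, are in the scene too. Several things look just like the dock: the one meant starts farthest to the robot's left.

How it is judged (in metres and radians):
On the way:
1. the mill stands upright by itself on the worktop, let go, clear of rest and dock (angle between mill's own z axis and vertical below 0.08 rad and height (world z) of mill_key below 0.009 m and contact force between mill and the fingers below 0.1 N and contact force between mill and the arm below 0.1 N and contact force between mill and rest below 0.1 N and contact force between mill and dock below 0.1 N and linear speed of mill below 0.02 m/s), for 0.3 s.
At the end, for the whole second after the job is handed in: The mill sits fully down in the dock's well, released and at rest: the middle of its flat face at the foot (mill_key) within 6 mm of its place on the well's floor (dock_key), and the mill upright within 0.06 rad (distance between mill_key and dock_key below 0.006 m and angle between mill's own z axis and vertical below 0.06 rad and contact force between mill and the fingers below 0.1 N and linear speed of mill below 0.01 m/s); the robot touches nothing.
It fails at once if a bystander is shifted by more than 30 mm or tipped by more than 0.3 rad (distance of any of lemon_a, garlic, honey_jar, spice_1, mug_blue, tomato_tin, salve_tin from where it was at the start of the episode above 0.03 m or angle between any of lemon_a, garlic, honey_jar, spice_1, mug_blue, tomato_tin, salve_tin's own z axis and vertical above 0.3 rad).
It also fails if it takes over 53 s, if anything falls off the work surface, if the arm or the gripper's body presses on something with over 40 N, if the wrist force passes 120 N, or if a joint passes its speed limit or range.

ROBOT

A 6-joint arm with a two-finger parallel gripper is mounted at the origin on a cart in front of the work surface, level with it; the furniture and walls round the work are solid. World frame = base frame: x ahead of the robot, y to its left, z up, the work surface at z = 0. Lengths are in m, angles in degrees, forces in N, time in s.
With the tool pointing down it reaches from about 0.3 to 0.75 m from the base axis. Payload 8.5 kg.
Tool frame: the origin (TCP) lies at the very end of the fingers, on their centre line; the grasp point (between the pads) lies 19 mm behind it (env.tcp_to_grasp is the distance from the TCP to the grasp point, in m); z points along the fingers, y is the line along which they close (so a half turn about z gives the same grasp; the last joint's range is limited). The gripper opens to 85 mm and grips with 20 to 120 N. Pads are 22 mm wide; open, the fingers measure 114 mm over their backs; the gripper's body (76 mm by 85 mm) begins 54 mm behind the grasp point. The pads swing forward as they close: fully open they stand 13 mm farther back than shut.
Start: joints at [56.19, 21.807, 74.336, -0, 83.858, -12.336], TCP at [0.201, 0.512, 0.231] pointing down, gripper open.
Joint ranges: [-178.18, 178.18], [-50.72, 133.34], [12.68, 142.11], [-81.47, 261.47], [9.98, 163.14], [-165.26, 165.26]. Speed limits (degrees/s): [136.94, 136.94, 180, 180, 180, 180].

INTERFACE

Orientations are given as a 3x3 rotation matrix whose columns are the frame's x, y, z axes.
In Python, from rig import status, get_image, env gives the robot as it stands.
- The arm moves only by the shell command python3 -m handwheel 'ROWS' [FORCE]. ROWS is text: rows parted by semicolons, each of 7 numbers parted by spaces: the shift along the world's x, y, z in cm, then the turn, a rotation vector about the world's x, y, z in degrees, then the opening, from 0 (shut) to 1 (fully open). In form: dx dy dz wx wy wz gripper; .... A call has 1 to 8 rows; each row is the pose to reach, as a shift and turn from the pose commanded when the call began; what a row does not reach only later rows make up. A row lasts 1/12 s, in which the tool goes at most 41.7 mm and 7.16 degrees, less where a joint would pass 70% of its speed; a pose out of reach is approached as far as the arm can. A call with a gripper value outside its range is refused whole. The fingers move at their own pace and stop on an object; FORCE is the grip in N (left out, the last holds). Time passes only in rows, so rows that repeat a pose let the fingers close. It gives the time, the measured TCP pose, the force, the opening and the grip force at its end, in the units of the state.
- status.observe(): the state, without advancing time (a new reading comes with each control period).
- get_image(name): name is "side" or "top"; returns a dict with "color" (400x640x3 uint8, red, green, blue), "vertical_fov" (degrees; the focal length in pixels is half the picture's height over the tangent of half this angle, whatever the lens; pixels are square), "cx", "cy" (the principal point, pixels), "xyz" and "orientation" of the camera in the world. Camera axes: x right, y down, z forward; pixel columns grow to the right and rows downward; lengths in m; the calibration is good to about 2 mm. A picture is of the moment at which its call begins. There is no depth.
- env.close_job(): hands the job in; it is judged then, once.
The state is a dict: "time_s": time; "q": joint angles; "qvel": joint speeds; "joint_efforts": joint torques, N m; "position": TCP position; "tool_rot": TCP orientation; "ft_force": force on the tool from outside, world axes, zero at the start; "wrist_torque": the same for the moment, N m; "grip_width": finger opening in m; "gripper_force": force on a finger pad.
Only numpy, scipy, OpenCV 4.12 (cv2) and the standard library are available. Lean on these libraries where they do the work, as an engineer would, in place of code of your own. Each camera call takes 0.05 s, during which the arm holds its last target. There are 200 camera calls.

## Working session

There is one attempt and no reset: what is moved stays moved. The work goes in short steps, Python scripts to look and compute and a shell command to move; the robot and the scene stay as the last step left them, time stands still between calls to the robot, and variables do not carry over. Pictures are saved under pics/ and viewed, at most 10 in all, crops included, and the job is handed in when it is done.

```bash
ls; mkdir -p pics; python3 - <<'E'
from rig import status,get_image,env
import cv2
s=status.observe();print(s['time_s'],s['position'],s['tool_rot'],s['grip_width'])
for n in('side','top'):
    i=get_image(n);cv2.imwrite(f'pics/{n}0.png',i['color'][:,:,::-1]);print(n,{k:v for k,v in i.items() if k!='color'})
E
```

```text
pics
0.0 [0.20116218 0.511572   0.23070642] [[-9.30581891e-01  3.66082828e-01 -8.40470525e-04]
 [ 3.66083649e-01  9.30581111e-01 -1.24822479e-03]
 [ 3.25172332e-04 -1.46925791e-03 -9.99998868e-01]] 0.08528141096523861
side {'vertical_fov': 51.0784948272539, 'cx': 326.94880671274933, 'cy': 194.73884357413988, 'xyz': array([ 0.07348442, -0.3489384 ,  0.97423479]), 'orientation': array([[ 0.62659176, -0.6435852 ,  0.43952345],
       [-0.77933451, -0.52070627,  0.34857237],
       [ 0.0045266 , -0.56094837, -0.82783841]])}
top {'vertical_fov': 49.02030391847263, 'cx': 321.43925840836977, 'cy': 203.58917406997423, 'xyz': array([0.45893862, 0.04769006, 1.31862722]), 'orientation': array([[ 1.75705682e-04, -9.96439043e-01,  8.43160931e-02],
       [-9.99931000e-01, -1.16543127e-03, -1.16891998e-02],
       [ 1.17458396e-02, -8.43082214e-02, -9.96370493e-01]])}
```

View pics/side0.png

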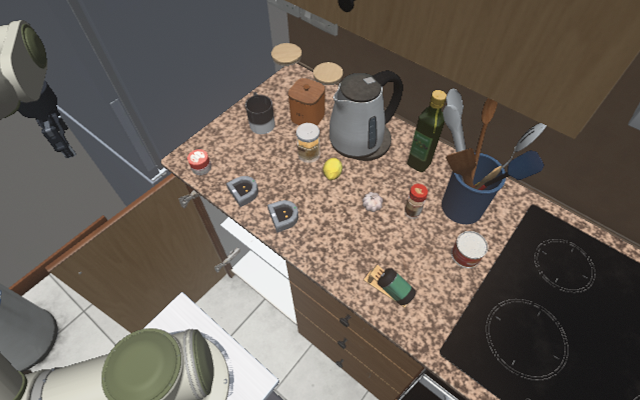

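View pics/top0.png

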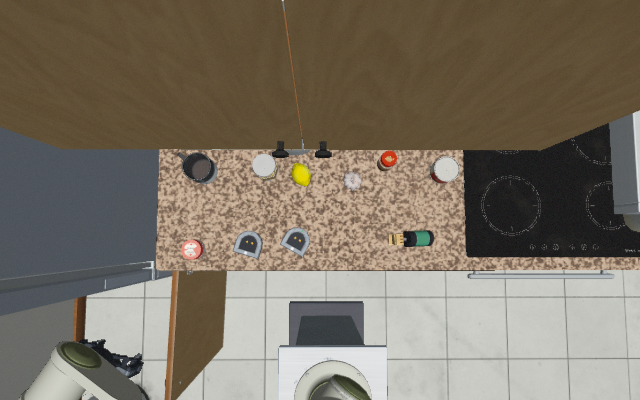

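The side view shows the mill on its rest near (395,286). There are two docks, at (242,189) and (284,214). In the top view they are at (248,244) and (296,240), so the left one is meant, and the mill is at (417,239). Next I'll enlarge both for orientation.

```bash
python3 - <<'E'
import cv2,numpy as np
s=cv2.imread('pics/side0.png');t=cv2.imread('pics/top0.png')
f=lambda im,x,y,w,h:cv2.resize(im[y:y+h,x:x+w],(400,300),interpolation=cv2.INTER_CUBIC)
cv2.imwrite('pics/c0.png',np.vstack([np.hstack([f(s,352,255,80,60),f(t,375,210,80,60)]),np.hstack([f(s,215,165,80,60),f(t,215,215,80,60)])]))
E
```

```text
(no output)
```

View pics/c0.png

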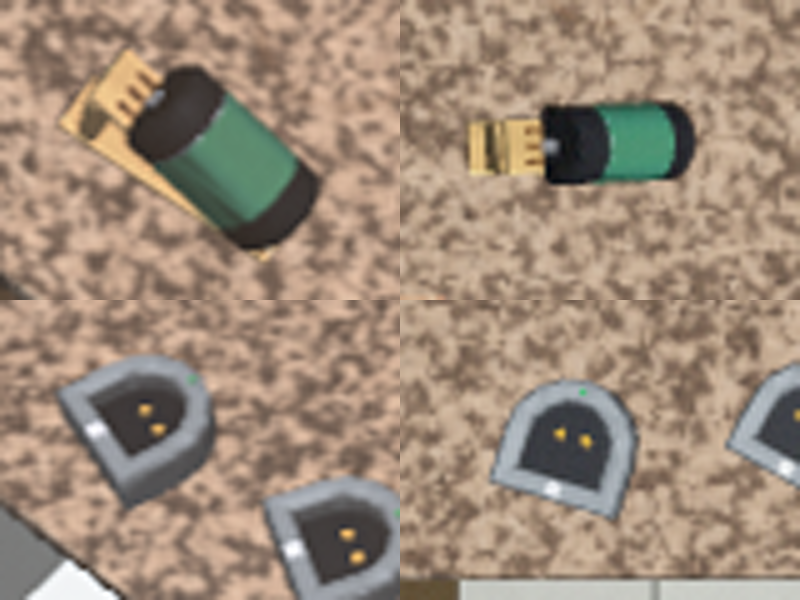

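```bash
cat > h.py <<'E'
import numpy as np,cv2
from rig import status,get_image,env
def ray(i,p):
    f=200/np.tan(np.radians(i['vertical_fov']/2)); R=np.array(i['orientation'])
    d=R@np.array([(p[0]-i['cx'])/f,(p[1]-i['cy'])/f,1.]); return np.array(i['xyz']),d
def onz(i,p,z):
    o,d=ray(i,p); return o+d*(z-o[2])/d[2]
def proj(i,P):
    f=200/np.tan(np.radians(i['vertical_fov']/2)); c=np.array(i['orientation']).T@(np.array(P)-i['xyz'])
    return np.array([i['cx']+f*c[0]/c[2],i['cy']+f*c[1]/c[2]])
def tri(i,p,j,q):
    o,d=ray(i,p);u,e=ray(j,q); s=np.linalg.lstsq(np.c_[d,-e],u-o,rcond=None)[0]
    a,b=o+d*s[0],u+e*s[1]; return (a+b)/2,np.linalg.norm(a-b)
def green(i,box=None):
    h=cv2.cvtColor(i['color'],cv2.COLOR_RGB2HSV); m=cv2.inRange(h,(65,80,40),(90,255,255))
    n,l,s,c=cv2.connectedComponentsWithStats(m); 
    if box: 
        x,y,w,hh=box; ok=[k for k in range(1,n) if x<=c[k][0]<=x+w and y<=c[k][1]<=y+hh]
    else: ok=range(1,n)
    k=max(ok,key=lambda k:s[k][4]); cn=max(cv2.findContours((l==k).astype(np.uint8),0,1)[0],key=len)
    return c[k],s[k],cn
E
python3 - <<'E'
from h import *
T=get_image('top');S=get_image('side')
for i,n in((T,'top'),(S,'side')):
    c,s,cn=green(i,(380,225,60,80) if n=='side' else (390,220,60,40)); print(n,c,s,cv2.minAreaRect(cn), onz(i,c,.06)); 
    globals()['g'+n]=c
print('tri',tri(T,gtop,S,gside))
# mill dark ends in top
print('extent top: cap mark',onz(T,(410.3,239.3),.05),'capL',onz(T,(403.5,239),.05),'footR',onz(T,(434,238),.03))
# white marks of dock (bright) and dock grey
for i,n,b in((T,'top',(225,225,50,35)),(S,'side',(222,170,42,38))):
    x,y,w,h=b; im=i['color'][y:y+h,x:x+w]; hs=cv2.cvtColor(im,cv2.COLOR_RGB2HSV)
    g=cv2.inRange(hs,(95,15,60),(125,110,215)); w_=cv2.inRange(hs,(0,0,200),(180,40,255))
    dk=cv2.inRange(hs,(0,0,0),(180,90,80))
    for nm,m in(('grey',g),('white',w_),('dark',dk)):
        k,l,s,c=cv2.connectedComponentsWithStats(m); o=sorted(range(1,k),key=lambda q:-s[q][4])[:3]
        print(n,nm,[(c[q]+[x,y],s[q][4]) for q in o])
E
```

```text
top [422.21717172 237.90909091] [414 231  16  15 198] ((421.5, 238.0), (14.0, 15.0), 90.0) [ 0.46698652 -0.25619708  0.06      ]
side [400.52419355 286.76612903] [391 275  20  24 248] ((399.75006103515625, 286.7500305175781), (19.091880798339844, 14.142135620117188), 45.0) [ 0.46612884 -0.25553087  0.06      ]
tri (array([ 0.46666683, -0.25587547,  0.05959398]), np.float64(0.0010389814273361773))
extent top: cap mark [ 0.46303477 -0.22400298  0.05      ] capL [ 0.4638945  -0.20432257  0.05      ] footR [ 0.46692077 -0.2981463   0.03      ]
top grey [(array([248.32369942, 244.04431599]), np.int32(519))]
top white [(array([245.        , 252.28571429]), np.int32(7))]
top dark [(array([247.99497487, 243.77889447]), np.int32(199)), (array([258., 234.]), np.int32(1)), (array([261., 239.]), np.int32(1))]
side grey [(array([245.76842105, 192.72631579]), np.int32(95)), (array([237.15294118, 181.31764706]), np.int32(85))]
side white [(array([233.75, 190.25]), np.int32(8))]
side dark [(array([242.87837838, 187.70945946]), np.int32(148)), (array([255.05882353, 194.47058824]), np.int32(17)), (array([231. , 192.5]), np.int32(2))]
```

The mill's green surface is at (0.467, -0.256, 0.060). Both views agree to 1 mm, and the height fits the rest. The axis centre is then about (0.466, -0.245, 0.043), with the cap towards +y. I'll set out for it now.

```bash
python3 -m handwheel '2.5 -4 1 0 0 -7 1; 5 -8 2 0 0 -14 1; 7.5 -12 3 0 0 -21 1; 9.5 -16 3 0 0 -28 1; 11 -20 3 0 0 -35 1; 13 -24 3 0 0 -42 1; 14.5 -28 3 0 0 -49 1; 15 -31 3 0 0 -55 1'; python3 - <<'E'
from h import *
T=get_image('top');S=get_image('side')
w=tri(T,(245,252.29),S,(233.75,190.25));print('white',w, onz(T,(245,252.29),.03),onz(S,(233.75,190.25),.03))
print('dark',onz(T,(247.99,243.78),.03),onz(S,(242.88,187.71),.03))
for i,b in((T,(225,225,50,35)),(S,(222,170,42,38))):
    x,y,ww,h=b; hs=cv2.cvtColor(i['color'][y:y+h,x:x+ww],cv2.COLOR_RGB2HSV)
    dk=cv2.inRange(hs,(0,0,0),(180,90,80)); yl=cv2.inRange(hs,(10,110,90),(35,255,255))
    k,l,s,c=cv2.connectedComponentsWithStats(dk);q=max(range(1,k),key=lambda q:s[q][4])
    cn=max(cv2.findContours((l==q).astype(np.uint8),0,1)[0],key=len); H=cv2.convexHull(cn);M=cv2.moments(H)
    cc=(M['m10']/M['m00']+x,M['m01']/M['m00']+y)
    P=np.array([onz(i,p[0]+[x,y],.03)[:2] for p in cn],np.float32); print('well hull',cc,onz(i,cc,.03),'rect mm',cv2.minAreaRect(P*1000))
    k,l,s,c=cv2.connectedComponentsWithStats(yl); print('contacts',[(onz(i,c[q]+[x,y],.014),s[q][4]) for q in range(1,k)])
E
```

```text
time_s: 0.87
position: [0.3478, 0.2151, 0.2613]
tool_rot: [[-0.228, 0.974, 0.0], [0.974, 0.228, 0.0], [-0.0, 0.0, -1.0]]
ft_force: [1.3, -0.1, 0.2]
grip_width: 0.0855
gripper_force: 0.0
white (array([0.42513152, 0.25522636, 0.03189327]), np.float64(0.00045114101903796766)) [0.42525491 0.25538394 0.03      ] [0.42567582 0.25660131 0.03      ]
dark [0.44995959 0.24703694 0.03      ] [0.44743335 0.24324094 0.03      ]
well hull (248.1683417085427, 243.70938023450586) [0.450165   0.24652009 0.03      ] rect mm ((452.45562744140625, 246.2738037109375), (46.20811080932617, 42.99879455566406), 74.16505432128906)
contacts [(array([0.45656262, 0.25400612, 0.014     ]), np.int32(4)), (array([0.45273502, 0.23889835, 0.014     ]), np.int32(5))]
well hull (242.93879781420765, 187.8327868852459) [0.44724243 0.24282035 0.03      ] rect mm ((449.6733703613281, 242.68646240234375), (41.02992248535156, 40.98166275024414), 74.12989044189453)
contacts [(array([0.45780184, 0.25488662, 0.014     ]), np.int32(4)), (array([0.45309355, 0.23954539, 0.014     ]), np.int32(5))]
```

```bash
python3 -m handwheel '1.5 -4 0 0 0 -3 1; 3 -8 0 0 0 -6 1; 4.5 -12 0 0 0 -9 1; 6 -16 0 0 0 -11.5 1; 7.5 -20 0 0 0 -11.5 1; 9 -24 0 0 0 -11.5 1; 10.5 -28 0 0 0 -11.5 1; 11.4 -32 0 0 0 -11.5 1'; python3 -m handwheel '0 -2 -2 -6 0 0 1; 0 -4 -4 -12 0 0 1; 0 -5.1 -6 -18 0 0 1; 0 -5.1 -8 -24 0 0 1; 0 -5.1 -9.9 -30 0 0 1; 0 -5.1 -9.9 -30 0 0 1; 0 -5.1 -9.9 -30 0 0 1'; python3 - <<'E'
from h import *
i=get_image('top');j=get_image('side')
f=lambda i,x,y:cv2.resize(i['color'][y:y+120,x:x+160,::-1],(400,300),interpolation=cv2.INTER_CUBIC)
cv2.imwrite('pics/pre.png',np.hstack([f(j,320,200),f(i,350,170)]))
E
```

```text
time_s: 1.63
position: [0.4603, -0.0981, 0.2612]
tool_rot: [[-0.037, 0.999, 0.0], [0.999, 0.037, 0.0], [0.0, 0.0, -1.0]]
ft_force: [0.6, 0.5, 0.5]
grip_width: 0.0855
gripper_force: 0.0
time_s: 2.22
position: [0.4596, -0.1462, 0.1616]
tool_rot: [[-0.04, 0.999, -0.001], [0.867, 0.034, -0.497], [-0.497, -0.021, -0.868]]
ft_force: [0.1, 0.5, 0.6]
grip_width: 0.0852
gripper_force: 0.0
```

View pics/pre.png

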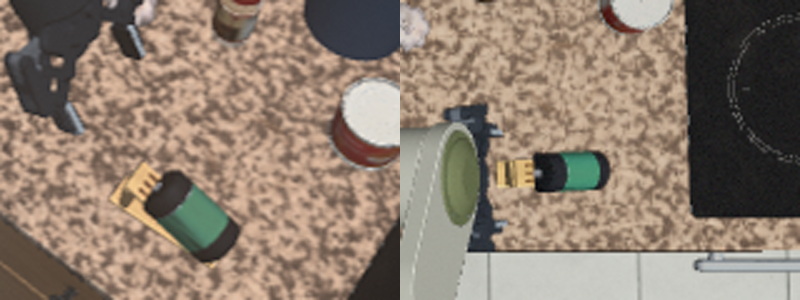

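Both fingers straddle the mill's line. The mill is at crop (570,171) and the fingertips at (490,132) and (490,226). I'll go in and grip.

```bash
python3 -m handwheel '0.6 -2.2 0 0 0 0 1; 0.6 -4.1 -3.2 0 0 0 1; 0.6 -6 -6.5 0 0 0 1; 0.6 -7.8 -9.8 0 0 0 1; 0.6 -8.8 -11.5 0 0 0 1; 0.6 -9.7 -13 0 0 0 1; 0.6 -9.7 -13 0 0 0 1; 0.6 -9.7 -13 0 0 0 1'; python3 -m handwheel '0 0 0 0 0 0 0; 0 0 0 0 0 0 0; 0 0 0 0 0 0 0; 0 0 0 0 0 0 0; 0 0 0 0 0 0 0; 0 0 0 0 0 0 0' 60
```

```text
time_s: 2.98
position: [0.4659, -0.2458, 0.0333]
tool_rot: [[-0.033, 0.999, -0.0], [0.865, 0.028, -0.5], [-0.5, -0.017, -0.866]]
ft_force: [1.1, 0.4, -0.5]
grip_width: 0.0851
gripper_force: 0.0
time_s: 3.48
position: [0.4662, -0.2446, 0.0336]
tool_rot: [[-0.035, 0.999, 0.002], [0.865, 0.031, -0.501], [-0.501, -0.016, -0.865]]
ft_force: [-0.5, 1.7, 7.8]
grip_width: 0.0452
gripper_force: 62.0
```

```bash
python3 -m handwheel '0 0 2 0 0 0 0; 0 0 5 0 0 0 0; 0 0 8 0 0 0 0; 0 1 11 0 0 0 0; 0 4 12 0 0 0 0; 0 8 12 0 0 0 0; 0 12 12 0 0 0 0; 0 12 12 0 0 0 0'; python3 -m handwheel '0 0 0 7 0 0 0; 0 0 0 14 0.4 0 0; 0 0 0 21 0.6 0 0; 0 0 0 28 1 0 0; 0 0 0 35 1 0 0; 0 0 0 42 1.2 0 0; 0 0 0 49 1.5 0 0; 0 0 0 56 1.7 0 0';python3 -m handwheel '0 0 0 5 0.1 0 0; 0 0 0 9 0.3 0 0; 0 0 0 9 0.3 0 0; 0 0 0 9 0.3 0 0'; python3 - <<'E'
from h import *
i=get_image('top');j=get_image('side')
f=lambda i,x,y:cv2.resize(i['color'][y:y+120,x:x+160,::-1],(400,300),interpolation=cv2.INTER_CUBIC)
cv2.imwrite('pics/up.png',np.hstack([f(j,270,160),f(i,310,170)]))
E
```

```text
time_s: 4.15
position: [0.4649, -0.1189, 0.1524]
tool_rot: [[-0.04, 0.999, 0.002], [0.866, 0.036, -0.498], [-0.498, -0.018, -0.867]]
ft_force: [-0.6, -0.6, -2.1]
grip_width: 0.0454
gripper_force: 62.2
time_s: 4.82
position: [0.4658, -0.1247, 0.1532]
tool_rot: [[-0.038, 0.999, -0.026], [0.895, 0.046, 0.443], [0.444, -0.007, -0.896]]
ft_force: [0.7, -0.3, -1.8]
grip_width: 0.0452
gripper_force: 61.8
time_s: 5.15
position: [0.4654, -0.1249, 0.1519]
tool_rot: [[-0.033, 0.999, -0.033], [0.819, 0.046, 0.572], [0.573, -0.008, -0.819]]
ft_force: [-0.0, 0.1, -1.7]
grip_width: 0.0453
gripper_force: 61.9
```

View pics/up.png

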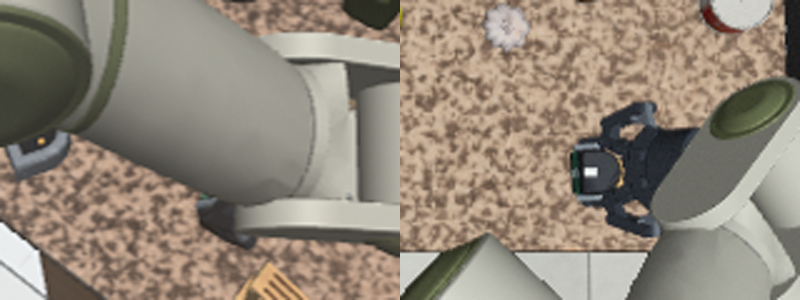

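The cap is seen from straight above at crop (592,172), with its mark visible, so the mill is upright. I'll lower it.

```bash
python3 -m handwheel '0 0 -3 0 0 0 0; 0 0 -6 0 0 0 0; 0 0 -8.5 0 0 0 0; 0 0 -9.5 0 0 0 0; 0 0 -10.2 0 0 0 0; 0 0 -10.5 0 0 0 0; 0 0 -10.5 0 0 0 0'; python3 -m handwheel '0 0 -0.2 0 0 0 0;0 0 -0.3 0 0 0 0;0 0 -0.3 0 0 0 0';python3 -m handwheel '0 0 -0.2 0 0 0 0;0 0 -0.3 0 0 0 0;0 0 -0.3 0 0 0 0'
```

```text
time_s: 5.83
position: [0.4659, -0.1247, 0.0478]
tool_rot: [[-0.035, 0.999, -0.033], [0.818, 0.047, 0.573], [0.573, -0.007, -0.819]]
ft_force: [1.1, -0.3, -1.5]
grip_width: 0.0448
gripper_force: 61.9
time_s: 6.08
position: [0.4657, -0.1248, 0.0447]
tool_rot: [[-0.034, 0.999, -0.032], [0.818, 0.047, 0.573], [0.574, -0.007, -0.819]]
ft_force: [0.4, -0.2, -1.9]
grip_width: 0.0452
gripper_force: 61.9
time_s: 6.33
position: [0.4655, -0.1246, 0.0412]
tool_rot: [[-0.034, 0.999, -0.033], [0.818, 0.046, 0.573], [0.574, -0.008, -0.819]]
ft_force: [-0.5, -0.4, -2.1]
grip_width: 0.0451
gripper_force: 61.9
```

```bash
python3 -m handwheel '0 0 -0.2 0 0 0 0;0 0 -0.3 0 0 0 0;0 0 -0.3 0 0 0 0'
```

```text
time_s: 6.58
position: [0.4655, -0.1246, 0.0381]
tool_rot: [[-0.033, 0.999, -0.033], [0.818, 0.046, 0.574], [0.574, -0.008, -0.818]]
ft_force: [0.9, 0.3, -1.7]
grip_width: 0.0448
gripper_force: 61.9
```

```bash
python3 -m handwheel '0 0 -0.2 0 0 0 0;0 0 -0.2 0 0 0 0'; python3 -m handwheel '0 0 -0.2 0 0 0 0;0 0 -0.2 0 0 0 0'
```

```text
time_s: 6.75
position: [0.4656, -0.1246, 0.0375]
tool_rot: [[-0.034, 0.999, -0.033], [0.817, 0.047, 0.574], [0.575, -0.007, -0.818]]
ft_force: [-4.0, -0.5, 11.5]
grip_width: 0.0452
gripper_force: 63.1
time_s: 6.92
position: [0.4656, -0.1246, 0.0374]
tool_rot: [[-0.035, 0.999, -0.032], [0.817, 0.047, 0.575], [0.576, -0.006, -0.817]]
ft_force: [-8.0, -3.4, 32.6]
grip_width: 0.0451
gripper_force: 65.1
```

Contact came at the predicted height. I'll relieve the load, open and back off along the fingers.

```bash
python3 -m handwheel '0 0 0.3 0 0 0 0;0 0 0.3 0 0 0 0;0 0 0.3 0 0 0 0.7; 0 0 0.3 0 0 0 1; 0 0 0.3 0 0 0 1;0 0 0.3 0 0 0 1;0 0 0.3 0 0 0 1' 30; python3 -m handwheel '0 -0.6 0.8 0 0 0 1; 0.1 -2 2.9 0 0 0 1; 0.2 -4 5.7 0 0 0 1; 0.3 -6 8.6 0 0 0 1; 0.4 -8 11.4 0 0 0 1;0.4 -10 14.3 0 0 0 1;0.4 -10 14.3 0 0 0 1';  python3 -m handwheel '0 -2 0 -7 0 0 1; 0 -4 0 -14 0 0 1; 0 -6 0 -21 0 0 1; 0 -8 0 -28 0 0 1;0 -8 0 -35 -1.9 0 1;0 -8 0 -35 -1.9 0 1'; python3 - <<'E'
from h import *
i=get_image('top');j=get_image('side')
f=lambda i,x,y:cv2.resize(i['color'][y:y+120,x:x+160,::-1],(400,300),interpolation=cv2.INTER_CUBIC)
cv2.imwrite('pics/stood.png',np.hstack([f(j,270,160),f(i,310,170)]))
cv2.imwrite('pics/i1.png',i['color'][:,:,::-1]);cv2.imwrite('pics/j1.png',j['color'][:,:,::-1])
E
```

```text
time_s: 7.5
position: [0.4655, -0.1246, 0.0371]
tool_rot: [[-0.034, 0.999, -0.033], [0.818, 0.047, 0.574], [0.575, -0.008, -0.818]]
ft_force: [0.2, 0.2, -0.1]
grip_width: 0.0856
gripper_force: 0.0
time_s: 8.08
position: [0.4706, -0.2291, 0.1853]
tool_rot: [[-0.036, 0.999, -0.026], [0.823, 0.044, 0.567], [0.567, -0.001, -0.824]]
ft_force: [-0.1, -0.2, -0.1]
grip_width: 0.0856
gripper_force: 0.0
time_s: 8.58
position: [0.4692, -0.303, 0.1812]
tool_rot: [[-0.046, 0.999, -0.0], [0.999, 0.046, -0.005], [-0.005, -0.001, -1.0]]
ft_force: [0.1, 1.0, 0.1]
grip_width: 0.0856
gripper_force: 0.0
```

View pics/stood.png

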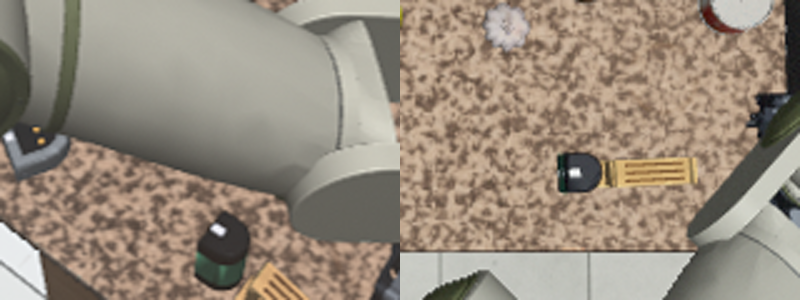

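The mill stands alone: in the top view the cap is at crop (580,172), clear of the rest, with its mark towards +y. Now the regrasp measurement.

```bash
python3 - <<'E'
from h import *
T=get_image('top');S=get_image('side')
for i,b in((T,(365,226,35,28)),(S,(345,240,30,40))):
    x,y,ww,h=b; hs=cv2.cvtColor(i['color'][y:y+h,x:x+ww],cv2.COLOR_RGB2HSV)
    w=cv2.inRange(hs,(0,0,150),(180,70,255)); dk=cv2.inRange(hs,(0,0,0),(180,90,85))
    for nm,m,z in(('white',w,.082),('dark',dk,.082)):
        k,l,s,c=cv2.connectedComponentsWithStats(m);
        for q in sorted(range(1,k),key=lambda q:-s[q][4])[:2]:
            cn=max(cv2.findContours((l==q).astype(np.uint8),0,1)[0],key=len)
            P=np.array([onz(i,p[0]+[x,y],z)[:2] for p in cn],np.float32)*1000
            H=cv2.convexHull(P);M=cv2.moments(H)
            print(nm,s[q],c[q]+[x,y],onz(i,c[q]+[x,y],z),'hullc',M['m10']/max(M['m00'],1e-9),M['m01']/max(M['m00'],1e-9),cv2.minAreaRect(P))
E
```

```text
white [  0   2  35  26 268] [379.44029851 244.69029851] [ 0.44780792 -0.12991942  0.082     ] hullc 452.15502234893256 -129.9348505898985 ((459.2716064453125, -137.23928833007812), (95.90797424316406, 69.79357147216797), 89.1541976928711)
white [17  0 18  8 74] [391.7027027  229.18918919] [ 0.49134709 -0.16504376  0.082     ] hullc 491.286843689399 -164.07711022047062 ((490.47540283203125, -161.65792846679688), (19.71822738647461, 48.045963287353516), 0.03245563060045242)
dark [  8   5  18  16 206] [381.75728155 238.2815534 ] [ 0.46577192 -0.13665002  0.082     ] hullc 465.3789178428724 -134.37013327635 ((465.19097900390625, -135.8614044189453), (42.09660339355469, 48.168270111083984), 0.0018633605213835835)
white [ 3 34 16  6 39] [355.         276.97435897] [ 0.41132485 -0.16431306  0.082     ] hullc 412.74830894465344 -165.20314665619478 ((411.5545959472656, -165.24295043945312), (11.614381790161133, 34.59332275390625), 28.737106323242188)
white [10  0  8  4 23] [357.73913043 241.17391304] [ 0.48886636 -0.11480425  0.082     ] hullc 488.5873804523767 -115.25237678200281 ((489.32489013671875, -116.75318145751953), (8.067228317260742, 17.129819869995117), 38.93710708618164)
dark [  3   5  22  31 467] [359.0235546  261.14561028] [ 0.44871824 -0.1481541   0.082     ] hullc 449.91129302214256 -146.45661249536383 ((451.2364196777344, -145.66175842285156), (78.01325225830078, 47.234283447265625), 31.355724334716797)
```

```bash
python3 -m handwheel '-0.1 4 0.2 0 0 0 1; -0.2 8 0.2 0 0 0 1; -0.3 12 0.1 0 0 0 1; -0.4 16 0 0 0 0 1; -0.4 16.4 0 0 0 0 1; -0.4 16.4 -2 0 0 0 1; -0.4 16.4 -4 0 0 0 1; -0.4 16.4 -4 0 0 0 1'; python3 - <<'E'
from h import *
print(status.observe()['position'])
i=get_image('top');j=get_image('side')
f=lambda i,x,y:cv2.resize(i['color'][y:y+90,x:x+120,::-1],(400,300),interpolation=cv2.INTER_CUBIC)
cv2.imwrite('pics/above.png',np.hstack([f(j,300,200),f(i,320,190)]))
E
```

```text
time_s: 9.45
position: [0.4644, -0.1403, 0.1374]
tool_rot: [[-0.043, 0.999, -0.008], [0.999, 0.043, 0.004], [0.004, -0.008, -1.0]]
ft_force: [-0.5, -0.4, -0.3]
grip_width: 0.0855
gripper_force: 0.0
[ 0.46440518 -0.14033429  0.13736461]
```

View pics/above.png

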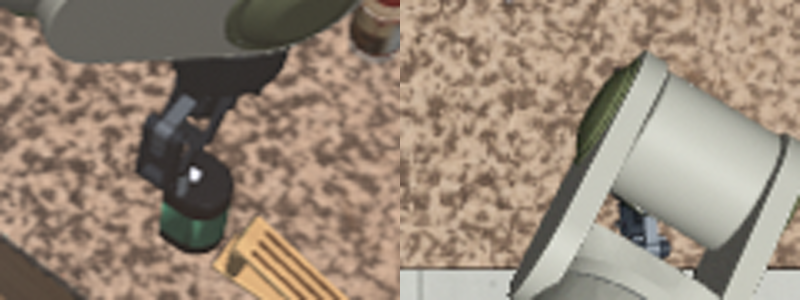

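The side view shows the fingers straddling the cap, with the mark at crop (195,173). I'll descend and grip.

```bash
python3 -m handwheel '0 0 -2 0 0 0 1; 0 0 -4 0 0 0 1; 0 0 -6 0 0 0 1; 0 0 -8 0 0 0 1; 0 0 -9.5 0 0 0 1; 0 0 -9.5 0 0 0 1; 0 0 -9.5 0 0 0 1'; python3 -m handwheel '0 0 0 0 0 0 0; 0 0 0 0 0 0 0; 0 0 0 0 0 0 0; 0 0 0 0 0 0 0; 0 0 0 0 0 0 0; 0 0 0 0 0 0 0' 40
```

```text
time_s: 10.13
position: [0.4661, -0.1413, 0.046]
tool_rot: [[-0.043, 0.999, -0.002], [0.999, 0.043, 0.0], [0.0, -0.002, -1.0]]
ft_force: [-0.7, 0.2, -0.1]
grip_width: 0.0853
gripper_force: 0.0
time_s: 10.63
position: [0.466, -0.1409, 0.0464]
tool_rot: [[-0.044, 0.999, -0.0], [0.999, 0.044, -0.001], [-0.001, -0.0, -1.0]]
ft_force: [0.3, 0.3, 5.4]
grip_width: 0.0452
gripper_force: 40.3
```

```bash
python3 -m handwheel '0 0 2 0 0 0 0; 0 0 5 0 0 0 0; 0 0 9 0 0 0 0; 0 1 12 0 0 5 0; 0 4 14 0 0 12 0; 0 8 15 0 0 19 0; 0 12 15 0 0 26 0; 0 16 15 0 0 33 0'; python3 -m handwheel '-0.2 4 0 0 0 7 0; -0.4 8 0 0 0 14 0; -0.6 12 0 0 0 21 0; -0.9 16 0 0 0 28 0; -1.2 20 0 0 0 35 0; -1.3 23 0 0 0 38.8 0; -1.3 23 0 0 0 38.8 0; -1.3 23 0 0 0 38.8 0'; python3 - <<'E'
from h import *
print(status.observe()['position'])
i=get_image('top');j=get_image('side')
cv2.imwrite('pics/i2.png',i['color'][:,:,::-1]);cv2.imwrite('pics/j2.png',j['color'][:,:,::-1])
f=lambda i,x,y:cv2.resize(i['color'][y:y+90,x:x+120,::-1],(400,300),interpolation=cv2.INTER_CUBIC)
cv2.imwrite('pics/od.png',np.hstack([f(j,180,110),f(i,190,190)]))
E
```

```text
time_s: 11.3
position: [0.4652, 0.0209, 0.1964]
tool_rot: [[-0.585, 0.811, 0.0], [0.811, 0.585, -0.001], [-0.001, -0.0, -1.0]]
ft_force: [1.2, 0.8, -1.9]
grip_width: 0.0453
gripper_force: 42.1
time_s: 11.97
position: [0.4519, 0.2505, 0.1953]
tool_rot: [[-0.963, 0.268, -0.001], [0.268, 0.963, -0.002], [0.0, -0.002, -1.0]]
ft_force: [0.9, -0.4, -1.5]
grip_width: 0.0452
gripper_force: 42.2
[0.45189631 0.25046133 0.19526261]
```

View pics/od.png

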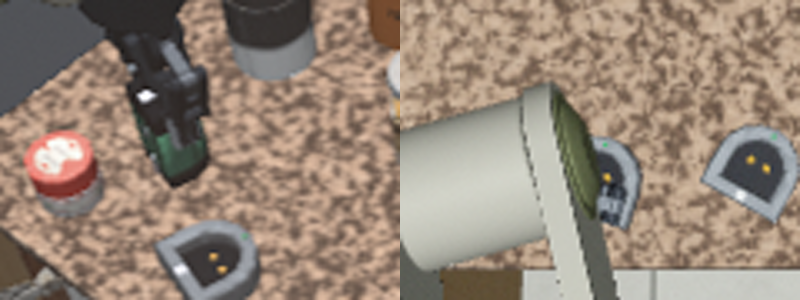

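The mill is over the left dock, with its marked face on the side of the dock's mark. The cap mark is at crop (147,96) and the dock mark at (180,270). I'll lower it close and compare the two in the side view.

```bash
python3 -m handwheel '0.1 -0.3 -3 0 0 0 0; 0.1 -0.3 -6 0 0 0 0; 0.1 -0.3 -9 0 0 0 0; 0.1 -0.3 -10 0 0 0 0;0.1 -0.3 -10.5 0 0 0 0;0.1 -0.3 -10.5 0 0 0 0;0.1 -0.3 -10.5 0 0 0 0'; python3 - <<'E'
from h import *
print(status.observe()['position'])
i=get_image('top');j=get_image('side')
cv2.imwrite('pics/j3.png',j['color'][:,:,::-1])
f=lambda i,x,y:cv2.resize(i['color'][y:y+60,x:x+80,::-1],(400,300),interpolation=cv2.INTER_CUBIC)
p=f(j,205,145)
# expected pixel outline of mill foot at believed pose
d=np.radians(164.3);ex=np.array([np.cos(d),np.sin(d),0]);ey=np.array([-ex[1],ex[0],0])
z=status.observe()['position'][2]-.046
c=np.array([.451,.248,z]);a=np.radians(np.arange(90,271,10))
ol=[(19,-20),(19,20)]+[(23*np.cos(t),23*np.sin(t)) for t in a]
q=p.copy()
for zz,col in((z+.003,(0,0,255)),(z+.082,(0,255,255))):
    pts=np.array([(proj(j,c*[1,1,0]+ex*u+ey*v+[0,0,zz])-[205,145])*5 for u,v in [(19,-23),(19,23)]+ol[2:]]); cv2.polylines(q,[pts.astype(int)],True,col,1)
k=np.array([(proj(j,c*[1,1,0]+ex*u+ey*v+[0,0,.03])-[205,145])*5 for u,v in [(20.6,-24.6),(20.6,24.6)]+[(x*1.07,y*1.07) for x,y in ol[2:]]]); cv2.polylines(q,[k.astype(int)],True,(255,0,255),1)
cv2.imwrite('pics/fit.png',np.hstack([p,q]))
E
```

```text
time_s: 12.65
position: [0.4542, 0.2458, 0.0912]
tool_rot: [[-0.962, 0.272, 0.001], [0.272, 0.962, -0.001], [-0.001, -0.001, -1.0]]
ft_force: [-0.5, 0.2, -2.4]
grip_width: 0.045
gripper_force: 42.1
[0.45423762 0.24579585 0.09115921]
```

View pics/fit.png

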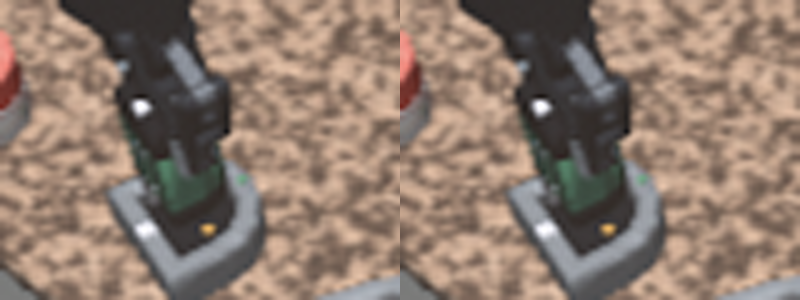

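The mill hangs over the well with its faces parallel to the well's. The cap mark is at crop (141,106) and the dock mark at (146,230). I'll lower it slowly, watching the force.

```bash
python3 -m handwheel '-0.1 0.2 -0.5 0 0 0 0; -0.1 0.2 -1 0 0 0 0; -0.1 0.2 -1.3 0 0 0 0;-0.1 0.2 -1.3 0 0 0 0'; python3 -m handwheel '0 0 -0.2 0 0 0 0; 0 0 -0.4 0 0 0 0;0 0 -0.4 0 0 0 0'
```

```text
time_s: 13.08
position: [0.4521, 0.2483, 0.0766]
tool_rot: [[-0.963, 0.271, -0.002], [0.271, 0.963, -0.002], [0.001, -0.003, -1.0]]
ft_force: [-0.3, -0.7, -3.2]
grip_width: 0.0449
gripper_force: 42.2
time_s: 13.33
position: [0.4524, 0.2483, 0.073]
tool_rot: [[-0.963, 0.271, -0.001], [0.271, 0.963, -0.002], [0.0, -0.002, -1.0]]
ft_force: [0.1, -0.2, -1.9]
grip_width: 0.0454
gripper_force: 42.2
```

```bash
python3 -m handwheel '0 0 -0.2 0 0 0 0; 0 0 -0.4 0 0 0 0;0 0 -0.4 0 0 0 0'; python3 -m handwheel '0 0 -0.2 0 0 0 0; 0 0 -0.4 0 0 0 0;0 0 -0.4 0 0 0 0'
```

```text
time_s: 13.58
position: [0.4525, 0.2482, 0.069]
tool_rot: [[-0.963, 0.271, -0.001], [0.271, 0.963, -0.002], [0.0, -0.002, -1.0]]
ft_force: [1.1, -1.3, -2.9]
grip_width: 0.0452
gripper_force: 42.3
time_s: 13.83
position: [0.4526, 0.2481, 0.065]
tool_rot: [[-0.963, 0.271, -0.001], [0.271, 0.963, -0.002], [-0.0, -0.002, -1.0]]
ft_force: [1.8, -1.3, -4.4]
grip_width: 0.0451
gripper_force: 42.1
```

Going in freely. Next I'll find the floor, expected at TCP z of about 0.060.

```bash
python3 -m handwheel '0 0 -0.2 0 0 0 0; 0 0 -0.4 0 0 0 0;0 0 -0.4 0 0 0 0'; python3 -m handwheel '0 0 -0.1 0 0 0 0; 0 0 -0.2 0 0 0 0;0 0 -0.2 0 0 0 0'
```

```text
time_s: 14.08
position: [0.4525, 0.2481, 0.061]
tool_rot: [[-0.963, 0.271, -0.001], [0.271, 0.963, -0.002], [0.0, -0.002, -1.0]]
ft_force: [0.9, -3.1, -3.7]
grip_width: 0.0457
gripper_force: 42.1
time_s: 14.33
position: [0.4527, 0.2482, 0.0604]
tool_rot: [[-0.963, 0.27, 0.0], [0.27, 0.963, -0.002], [-0.001, -0.002, -1.0]]
ft_force: [-2.6, -4.4, 11.6]
grip_width: 0.0451
gripper_force: 43.6
```

The floor was reached at 0.0604 with +12 N. I'll open, rise straight up and check.

```bash
python3 -m handwheel '0 0 0.1 0 0 0 0; 0 0 0.1 0 0 0 0.7; 0 0 0.1 0 0 0 1;0 0 0.1 0 0 0 1;0 0 0.1 0 0 0 1;0 0 0.1 0 0 0 1;0 0 0.1 0 0 0 1'; python3 -m handwheel '0 0 1 0 0 0 1; 0 0 3 0 0 0 1; 0 0 6 0 0 0 1; 0 0 9 0 0 0 1; 0 0 12 0 0 0 1; 0 0 15 0 0 0 1;0 0 15 0 0 0 1'; python3 -m handwheel '0 -4 0 0 0 0 1; 0 -8 0 0 0 0 1; 0 -12 0 0 0 0 1; 0 -16 0 0 0 0 1; 0 -20 0 0 0 0 1; 0 -24 0 0 0 0 1;0 -24 0 0 0 0 1;0 -24 0 0 0 0 1'; python3 - <<'E'
from h import *
i=get_image('top');j=get_image('side')
f=lambda i,x,y:cv2.resize(i['color'][y:y+60,x:x+80,::-1],(400,300),interpolation=cv2.INTER_CUBIC)
cv2.imwrite('pics/end.png',np.hstack([f(j,205,145),f(i,210,210)]))
E
```

```text
time_s: 14.92
position: [0.4526, 0.2484, 0.0603]
tool_rot: [[-0.963, 0.271, -0.0], [0.271, 0.963, -0.002], [0.0, -0.002, -1.0]]
ft_force: [-0.7, 0.1, -0.0]
grip_width: 0.0853
gripper_force: 0.0
time_s: 15.5
position: [0.4544, 0.249, 0.2159]
tool_rot: [[-0.963, 0.27, 0.009], [0.271, 0.963, 0.001], [-0.009, 0.004, -1.0]]
ft_force: [-0.3, -1.4, 0.8]
grip_width: 0.0853
gripper_force: 0.0
time_s: 16.17
position: [0.4525, 0.0067, 0.21]
tool_rot: [[-0.962, 0.275, -0.001], [0.275, 0.962, -0.001], [0.0, -0.002, -1.0]]
ft_force: [-0.4, 1.0, 0.4]
grip_width: 0.0857
gripper_force: 0.0
```

View pics/end.png

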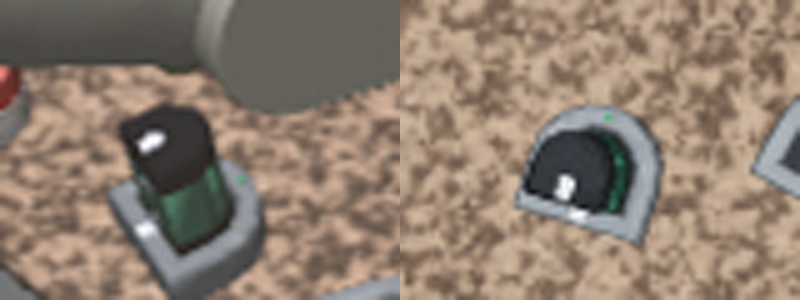

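The mill sits upright in the well. Its cap mark, at crop (565,187), is on the side of the dock mark at (579,214), and the foot is sunk below the rim. I'm handing in.

```bash
python3 -c "from rig import env;print(env.close_job())"
```

```text
the job is handed in; nothing more can be done
None
```

The mill was stood upright and released, then regrasped and seated in the left dock with its flat face on the marked side; I handed the job in at about 16 s, and no verdict came back.

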